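# Turn a stencilled tile round the corner post for its next border

### The arm

A 7-joint arm with a two-finger parallel gripper is mounted at the origin on the work surface. World frame = base frame: x ahead of the robot, y to its left, z up, the work surface at z = 0. Lengths are in m, angles in rad, forces in N, time in s.
With the tool pointing down it reaches from about 0.425 to 0.925 m from the base axis. Payload 6.8 kg.
Tool frame: the origin (TCP) lies between the finger pads; the fingertips stand 11 mm ahead of it and the grasp point (between the pads) lies 8 mm behind it; z points along the fingers, y is the line along which they close (so a half turn about z gives the same grasp; the last joint's range is limited). The gripper opens to 85 mm and grips with 20 to 120 N. Pads are 22 mm wide; open, the fingers measure 114 mm over their backs; the gripper's body (76 mm by 85 mm) begins 54 mm behind the grasp point. The pads swing forward as they close: fully open they stand 13 mm farther back than shut.
Start: joints at [-1.416, 0.477, 0.022, 1.555, -0.011, 1.109, -0.083], TCP at [0.175, 0.652, 0.242] pointing down, gripper open.
Joint ranges: [-2.96, 2.96], [-0.34, 2.1], [-1.41, 1.46], [0.24, 2.44], [-1.37, 4.51], [0.17, 1.92], [-2.96, 2.96]. Speed limits (rad/s): [2.39, 2.39, 3.14, 3.14, 3.14, 3.14, 3.14].

### API

Orientations are given as a rotation vector (axis times angle).
In Python, from bench import r gives the robot as it stands.
- The arm moves only by the tool send_rows, never from a script. Its argument "deltas" is a list of rows, each an object of numbers: "dx", "dy", "dz": the shift along the world's x, y, z in mm; "rx", "ry", "rz": the turn, a rotation vector about the world's x, y, z in degrees. A call has 1 to 5 rows; each row is the pose to reach, as a shift and turn from the pose commanded when the call began; what a row does not reach only later rows make up. A row lasts 1/12 s, in which the tool goes at most 41.7 mm and 7.16 degrees, less where a joint would pass 70% of its speed; a pose out of reach is approached as far as the arm can. A call with a gripper value outside its range is refused whole. "jaw" is the finger opening in mm, from 0 to 85.4, set as the call begins (left out, the last holds). The fingers move at their own pace and stop on an object; "newtons" is the grip in N (left out, the last holds). Time passes only in rows, so rows that repeat a pose let the fingers close. It gives the time, the measured TCP pose, the force, the opening and the grip force at its end, in the units of the state.
- r.get_obs(): the state, without advancing time (a new reading comes with each control period).
- r.grab_frame(name): name is "scene" or "side" or "wrist"; returns a dict with "frame" (384x512x3 uint8, blue, green, red), "z_map" (384x512 float32, m along the optical axis (not along the pixel's ray), 0 where there is no reading), "vertical_fov" (degrees; the focal length in pixels is half the picture's height over the tangent of half this angle, whatever the lens; pixels are square), "cx", "cy" (the principal point, pixels), "xyz" and "orientation" of the camera in the world. Camera axes: x right, y down, z forward; pixel columns grow to the right and rows downward; lengths in m; the calibration is good to about 2 mm. The wrist camera is an equidistant fisheye: a pixel r from the principal point sees the ray r / f radians off the axis. A picture is of the moment at which its call begins.
- r.hand_in(): hands the job in; it is judged then, once.
The state is a dict: "clock": time; "joints": joint angles; "qvel": joint speeds; "tau": joint torques, N m; "tcp_pos": TCP position; "orientation": TCP orientation; "contact_force": force on the tool from outside, world axes, zero at the start; "moment": the same for the moment, N m; "grip_width": finger opening in m; "gripper_force": force on a finger pad.
Only numpy, scipy, OpenCV 4.12 (cv2) and the standard library are available. Lean on these libraries where they do the work, as an engineer would, in place of code of your own. Each camera call takes 0.05 s, during which the arm holds its last target. There are 200 camera calls.

### The job

On the one-handed stencilling board, push the white tile so that it swings a quarter turn anticlockwise (seen from above) round the steel corner post, and its blue fish border comes to lie along the side fence. Press it fully home into the corner of the two rubber-faced fences and, to bed it there, lean on its edge with about 10 N for half a second; then fold the blue hinged stencil fully down over it. Handle the tile by its edges only and keep fingers off its clean face, never push it with more than 20 N, or the glaze chips, and leave everything else on the board and table alone.

Things in the scene. Friction and masses are not known exactly. Their poses are not given: they have to be found in the camera images.
- board: Pale wooden stencilling board, 340 (x) x 360 (y) x 12 mm, fixed to the table, origin under its centre, top face 12 mm above it. Its +x points to the far fence (away from the robot, within 0.2 rad), its +y to the side fence (left). The fences, post and hinge are fixed to it at the board positions given below (mm in this frame)
- far_fence: rigid aluminium bar with a thin black rubber facing, 9 mm high on the board, inner (stop) face in the board plane x = 120, from board y = -50 to 96; origin at the middle of that face's lower edge, at board (120, 23, 12)
- side_fence: rigid aluminium bar with a thin black rubber facing, 9 mm high on the board, inner (stop) face in the board plane y = 80, from board x = 45 (the post) to 120; origin at the middle of that face's lower edge, at board (82.5, 80, 12)
- pocket (a point): inner corner of the two fences, on the board's top face, at board (120, 80, 12); its axes are the board's. The tile belongs on its -x, -y side
- post: fixed polished steel corner post, 16 mm diameter, 26 mm tall, at the near end of the side fence; origin at the middle of its foot, at board (45, 88, 12); its side is tangent to the side fence's inner face
- tile: loose white ceramic tile, 108 x 108 x 10 mm, about 0.25 kg, origin at the centre of its underside, z up. Blue fish border along its +y edge. Starts flat on the board, nearer the robot than the post, +y along board +x within 0.2 rad, left half of that edge facing the post. Done: axes along the board's. Push on the vertical edges, on the lower 9 mm; slides with 1 to 3 N
- tile_corner (a point): the tile's corner between its +x and +y edges (54, 54, 0 mm in the tile frame), on the underside; it belongs at point pocket. At the start it is the right-hand end of the border edge
- stencil (a joint): angle of the hinged stencil, rad: 0 lying down over the seated tile, 1.6 to 1.85 standing up at the start (over 1.57 it leans away from the tile). A stiff hinge (0.11 N m friction) leaves it where it is put. Blue plate, 66 mm along board x, 130 mm long, 3 mm thick; lying down, its underside is 11.5 mm above the board's top face and clears the tile by 1.5 mm
- hinge_mid (a point): middle of the stencil's hinge line, which runs along board x at board (95, 96, 23.5); lying down, the plate reaches from it towards board -y
- stencil_tab (a point): middle of the upper side of the yellow tab (26 mm wide, 24 mm long, 3 mm thick) on the stencil's free edge, 141 mm from the hinge line; the side is the one that faces up when the stencil lies down and faces board +y when it stands
- paint_pot: closed blue-capped paint jar, 38 mm diameter, 42 mm tall, standing on the board's right part; origin at the middle of its underside; leave it alone
- brush: wooden stencil brush 170 mm long, 12 mm thick, lying on the board's right part, bristles along its +x; origin at the middle of its underside; leave it alone
- water_cup: clear drinking cup, 72 mm diameter, 85 mm tall, standing on the table left of the board; origin at the middle of its underside; leave it alone
- sponge: yellow sponge block 100 x 65 x 32 mm on the table left of the board; origin at the middle of its underside; leave it alone
- spare_tile: plain white spare tile 108 x 108 x 10 mm, without a border, on the table right of the board; origin at the middle of its underside; leave it alone
- pen: grey ballpoint with blue cap, 145 mm long, 12 mm thick, on the table right of the board; origin at the middle of its underside; leave it alone
- tile_face: the clean, slightly raised top face of the tile (94 x 94 x 1 mm, fixed to it); origin at its centre, 9 mm above the tile's underside; not to be touched by the robot
Not all that is in view belongs to the job. Leave any green or purple look-alike of the tile alone.

How it is judged:
On the way, in this order (a step that is already met when the one before it is completed fails the run):
1. the tile is being turned in contact with the corner post (between about 25 and 60 degrees short of square in the fences) (contact force between tile and post above 0.3 N and angle between the y axis of tile and the y axis of board, either way round between 0.43 and 1.05 rad), for 0.1 s.
2. the tile is home in the corner of the fences and the fingers lean on it with about 10 N (6 to 16 N) (x of tile_corner in the frame of pocket above -0.002 m and y of tile_corner in the frame of pocket above -0.002 m and angle between the x axis of tile and the x axis of board, either way round below 0.025 rad and angle between tile's own z axis and vertical below 0.05 rad and distance between tile_corner and pocket below 0.005 m and contact force between the fingers and tile between 6 and 16 N), for 0.3 s.
3. the stencil is folded fully down over the tile (value of joint stencil below 0.05 rad), for 0.2 s.
At the end, for the whole second after the job is handed in: The tile lies flat and still in the fence corner, turned a quarter turn anticlockwise: its corner between the +x and +y edges within 2 mm of each fence, its sides square to the fences within 0.025 rad; the stencil is folded down (joint below 0.05 rad) (x of tile_corner in the frame of pocket above -0.002 m and y of tile_corner in the frame of pocket above -0.002 m and angle between the x axis of tile and the x axis of board, either way round below 0.025 rad and angle between tile's own z axis and vertical below 0.05 rad and distance between tile_corner and pocket below 0.005 m and value of joint stencil below 0.05 rad and linear speed of tile below 0.01 m/s); the robot touches nothing.
It fails at once if the tile is pushed with more than 20 N (contact force between the fingers and tile above 20 N).
It fails at once if the tile's clean face is touched by the robot (contact force between any of the fingers, the arm and tile_face above 0.3 N).
It fails at once if the tile is lifted or tipped (angle between tile's own z axis and vertical above 0.15 rad).
It fails at once if another thing on the board or table is moved by more than 20 mm (distance of any of paint_pot, brush, water_cup, sponge, spare_tile, pen from where it was at the start of the episode above 0.02 m).
It also fails if it takes over 72 s, if anything falls off the work surface, if the arm or the gripper's body presses on something with over 40 N, if the wrist force passes 120 N, or if a joint passes its speed limit or range.

## Working session

There is one attempt and no reset: what is moved stays moved. The work goes in short steps, Python scripts to look and compute and a tool call to move; the robot and the scene stay as the last step left them, time stands still between calls to the robot, and variables do not carry over. Pictures are saved under pics/ and viewed, at most 10 in all, crops included, and the job is handed in when it is done.

Besides the shell and the picture viewer there is one more tool, called after "Request:" as name(argument=value, ...) on one line, values as JSON. send_rows: Moves the arm, as the interface text tells. Its arguments: {"type":"object","properties":{"deltas":{"type":"array","items":{"type":"object","properties":{"dx":{"type":"number"},"dy":{"type":"number"},"dz":{"type":"number"},"rx":{"type":"number"},"ry":{"type":"number"},"rz":{"type":"number"}}}},"jaw":{"type":"number"},"newtons":{"type":"number"}},"required":["deltas"]}

```bash
mkdir -p pics; ls; cat > h.py <<'E'
import numpy as np, cv2
from scipy.spatial.transform import Rotation as R
from bench import r
def cam(n):
    d=r.grab_frame(n); h=d['frame'].shape[0]
    d['f']=h/2/np.tan(np.radians(d['vertical_fov'])/2); d['R']=R.from_rotvec(d['orientation']).as_matrix(); return d
def ray(d,uv,fish=False):
    uv=np.atleast_2d(np.asarray(uv,float)); x=(uv[:,0]-d['cx'])/d['f']; y=(uv[:,1]-d['cy'])/d['f']
    if fish:
        t=np.hypot(x,y); s=np.where(t>1e-9,np.sin(t)/np.maximum(t,1e-9),1); v=np.c_[x*s,y*s,np.cos(t)]
    else: v=np.c_[x,y,np.ones_like(x)]
    return v@d['R'].T
def plane(d,uv,z,fish=False):
    v=ray(d,uv,fish); c=np.array(d['xyz']); return c+v*((z-c[2])/v[:,2])[:,None]
def cloud(d):
    h,w=d['z_map'].shape; u,v=np.meshgrid(np.arange(w),np.arange(h)); z=d['z_map']
    p=np.stack([(u-d['cx'])/d['f']*z,(v-d['cy'])/d['f']*z,z],-1); return p@d['R'].T+np.array(d['xyz'])
E
python3 - <<'E'
from h import *
print(r.get_obs())
for n in ['scene','side']:
    d=cam(n); cv2.imwrite(f'pics/{n}0.png',d['frame']); print(n,d['xyz'],d['R'].round(2).tolist(),d['f'],d['cx'],d['cy'])
E
```

```text
pics
{'clock': 0.0, 'joints': array([-1.41611656,  0.47779708,  0.02235944,  1.55645432, -0.0115217 ,
        1.1093067 , -0.08308466]), 'qvel': array([-0.00092722,  0.00064678,  0.00077933,  0.00119842,  0.00106275,
        0.00136756, -0.00148998]), 'tau': array([-1.51179916e-04, -5.96462345e+01,  1.60774235e+00, -2.81192529e+01,
        1.25378167e-02,  9.33478499e-03, -3.80357719e-06]), 'tcp_pos': array([0.17521146, 0.65126669, 0.2413269 ]), 'orientation': array([-4.11556520e-01, -3.11440133e+00,  2.88004425e-03]), 'contact_force': array([ 0.05493571, -0.69338736,  0.94053023]), 'moment': array([ 0.01995107,  0.0255838 , -0.00431302]), 'gripper_force': 0.0, 'grip_width': 0.08511549570575995}
scene [ 1.19630794 -0.54827557  1.18093765] [[0.64, 0.6, -0.48], [0.77, -0.5, 0.39], [-0.0, -0.62, -0.79]] 454.47533086221415 254.67917005025745 195.11428919586913
side [ 0.1812115  -0.66537606  0.87163366] [[0.9, -0.33, 0.27], [-0.43, -0.68, 0.6], [-0.01, -0.66, -0.75]] 372.49837667158624 250.09906342558972 192.64648792434383
```

View pics/scene0.png

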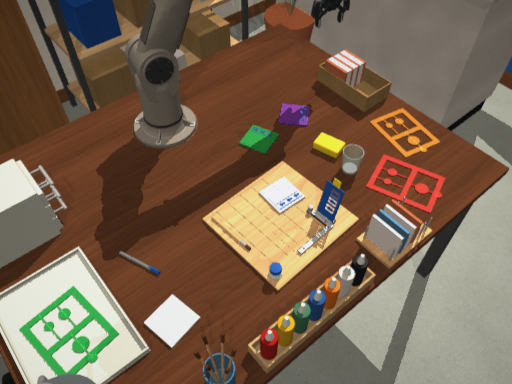

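View pics/side0.png

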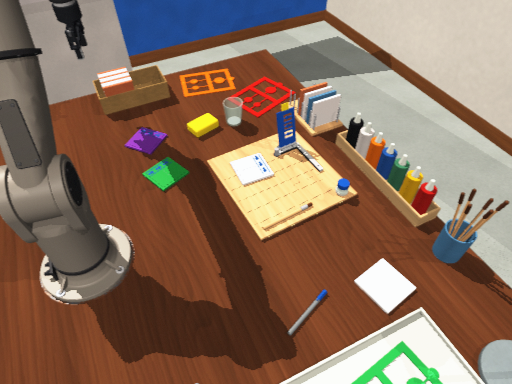

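The white tile with a blue border lies on the board at scene (282,193) and side (252,168). The other candidates are the borderless spare tile at scene (172,320), the green one at (259,138) and the purple one at (294,114). Only the one on the board fits the description. I'll measure it and confirm with a crop.

```bash
python3 - <<'E'
from h import *
for n,seed in [('scene',(282,193)),('side',(252,168))]:
    d=cam(n); im=d['frame']; hsv=cv2.cvtColor(im,cv2.COLOR_BGR2HSV)
    P=cloud(d)
    # board: pale wood colour
    m=((hsv[...,0]>8)&(hsv[...,0]<28)&(hsv[...,1]>50)&(hsv[...,2]>150)).astype(np.uint8)*255
    x,y=P[...,0],P[...,1]
    m[(P[...,2]>0.035)|(P[...,2]<0.004)]=0
    tw=((hsv[...,1]<45)&(hsv[...,2]>150)).astype(np.uint8)*255
    bl=((hsv[...,0]>95)&(hsv[...,0]<130)&(hsv[...,1]>60)).astype(np.uint8)*255
    k,lab,st,ce=cv2.connectedComponentsWithStats(m); i=1+np.argmax(st[1:,4]); print(n,'board comp',st[i])
    c=cv2.convexHull(np.argwhere(lab==i)[:,::-1].astype(np.int32))
    q=cv2.approxPolyDP(c,8,True)[:,0]; print(q.tolist()); print(plane(d,q,0.012).round(4).tolist())
    tm=cv2.morphologyEx(tw|bl,cv2.MORPH_CLOSE,np.ones((3,3)))
    tm[(P[...,2]>0.035)|(P[...,2]<0.004)]=0
    k,lab,st,ce=cv2.connectedComponentsWithStats(tm); i=lab[seed[1],seed[0]]; print('tile',i,st[i])
    t=(lab==i).astype(np.uint8); c=max(cv2.findContours(t,0,1)[0],key=cv2.contourArea)
    b=cv2.boxPoints(cv2.minAreaRect(c)); q=cv2.approxPolyDP(cv2.convexHull(c),4,True)[:,0]
    print(q.tolist(), plane(d,q,0.022).round(4).tolist())
    if n=='scene': cv2.imwrite('pics/crop.png',cv2.resize(im[150:290,195:365],None,fx=4.5,fy=4.2,interpolation=cv2.INTER_CUBIC))
E
```

```text
scene board comp [ 203  161  156  129 8033]
[[358, 219], [277, 289], [203, 218], [282, 161]]
[[0.7663, 0.2254, 0.012], [0.784, -0.1295, 0.012], [0.451, -0.1464, 0.012], [0.4293, 0.2068, 0.012]]
tile 13 [259 177  46  36 875]
[[284, 177], [304, 196], [279, 212], [259, 192]] [[0.4943, 0.1571, 0.022], [0.596, 0.1526, 0.022], [0.5921, 0.0478, 0.022], [0.4899, 0.0514, 0.022]]
side board comp [ 208  131  150  109 7365]
[[357, 193], [261, 239], [208, 160], [296, 131]]
[[0.7847, -0.1298, 0.012], [0.4473, -0.1509, 0.012], [0.4302, 0.2071, 0.012], [0.7663, 0.2061, 0.012]]
tile 18 [230 153  44  32 856]
[[260, 153], [273, 174], [243, 184], [230, 162]] [[0.5952, 0.151, 0.022], [0.5886, 0.046, 0.022], [0.4856, 0.0492, 0.022], [0.4884, 0.1562, 0.022]]
```

View pics/crop.png

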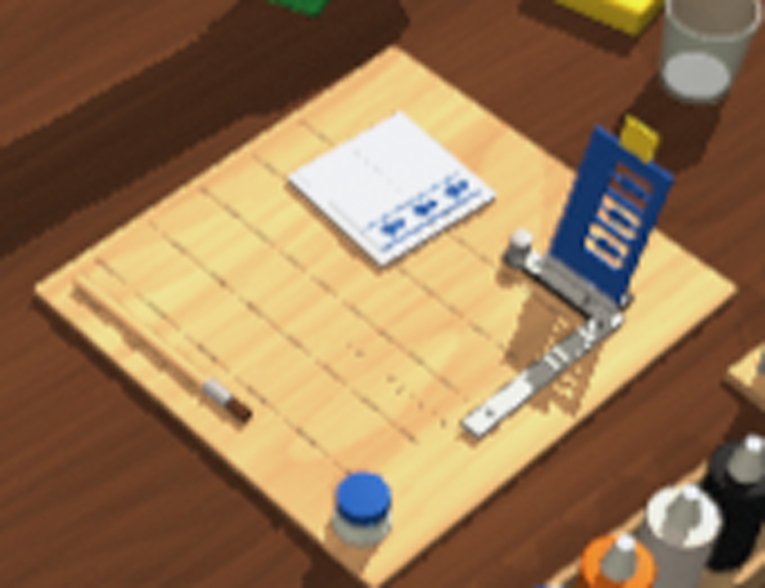

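The crop confirms it: a white tile with a blue fish border facing the far fence, post at (520,245), standing blue stencil with a yellow tab, pot at (362,500) and brush at left. I'll move to a staging point near the tile with the fingers shut.

Request:
send_rows(deltas=[{"dx":18,"dy":-36,"rz":1},{"dx":36,"dy":-71,"rz":2},{"dx":55,"dy":-107,"rz":4},{"dx":73,"dy":-142,"rz":5},{"dx":91,"dy":-178,"rz":6}], jaw=0, newtons=40)

```text
$.deltas[0]: bad value
```

Request:
send_rows(deltas=[{"dx":18,"dy":-36,"rz":1},{"dx":36,"dy":-71,"rz":2},{"dx":55,"dy":-107,"rz":4},{"dx":73,"dy":-142,"rz":5},{"dx":91,"dy":-178,"rz":6}])

```text
$.deltas[0]: bad value
```

Request:
send_rows(deltas=[{"dx":18,"dy":-36,"rz":1},{"dx":36,"dy":-71,"rz":2},{"dx":55,"dy":-107,"rz":4},{"dx":73,"dy":-142,"rz":5},{"dx":91,"dy":-178,"rz":6}])

```text
$.deltas[0]: bad value
```

Request:
send_rows(deltas=[{"dx":7,"dy":-11},{"dx":7,"dy":-11},{"dx":7,"dy":-11}])

```text
$.deltas[0]: bad value
```

```bash
python3 - <<'E'
from h import *
o=r.get_obs(); print(o['clock'],o['tcp_pos'],o['orientation'],R.from_rotvec(o['orientation']).as_matrix().round(3).tolist(),o['contact_force'],o['joints'])
d=cam('wrist'); cv2.imwrite('pics/w0.png',d['frame']); print(d['xyz'],d['R'].round(3).tolist(),d['f'],d['cx'],d['cy'])
E
```

```text
0.2 [0.17528307 0.65151324 0.24169063] [-4.11584006e-01 -3.11448449e+00  1.74226385e-03] [[-0.966, 0.26, -0.0], [0.26, 0.966, -0.001], [-0.0, -0.001, -1.0]] [ 0.33526641 -0.7337697   0.83192101] [-1.41610502  0.47754038  0.02236689  1.55600101 -0.01145976  1.10928902
 -0.0831092 ]
[0.10348143 0.67074956 0.37263899] [[0.259, 0.923, 0.283], [0.966, -0.248, -0.076], [-0.0, 0.293, -0.956]] 297.3186396354542 258.85463689444975 192.64169451392743
```

View pics/w0.png

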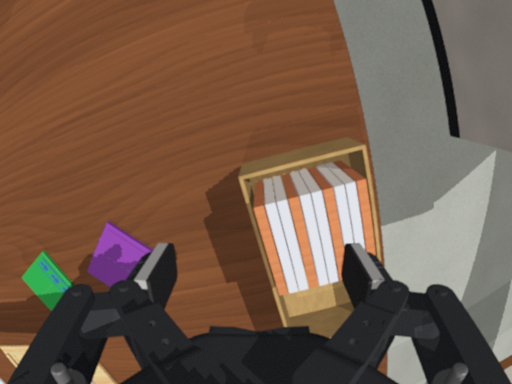

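The arm did not move: rows need all six fields. This picture is from the start pose and shows the book box and the look-alikes, nothing needed. Resending.

Request:
send_rows(deltas=[{"dx":18,"dy":-36,"dz":0,"rx":0,"ry":0,"rz":1},{"dx":36,"dy":-71,"dz":0,"rx":0,"ry":0,"rz":2},{"dx":55,"dy":-107,"dz":0,"rx":0,"ry":0,"rz":4},{"dx":73,"dy":-142,"dz":0,"rx":0,"ry":0,"rz":5},{"dx":91,"dy":-178,"dz":0,"rx":0,"ry":0,"rz":6}], jaw=0, newtons=40)

```text
clock: 0.67
tcp_pos: [0.267, 0.4721, 0.2422]
orientation: [0.246, 3.132, 0.0]
contact_force: [0.3, -0.3, 0.0]
grip_width: 0.0253
gripper_force: 0.0
```

Request:
send_rows(deltas=[{"dx":18,"dy":-36,"dz":0,"rx":0,"ry":0,"rz":1},{"dx":36,"dy":-71,"dz":0,"rx":0,"ry":0,"rz":2},{"dx":55,"dy":-107,"dz":0,"rx":0,"ry":0,"rz":4},{"dx":73,"dy":-142,"dz":0,"rx":0,"ry":0,"rz":5},{"dx":91,"dy":-178,"dz":0,"rx":0,"ry":0,"rz":6}])

```text
clock: 1.08
tcp_pos: [0.3579, 0.2941, 0.2425]
orientation: [0.082, 3.14, 0.001]
contact_force: [1.0, -0.2, 0.5]
grip_width: 0.0005
gripper_force: 0.0
```

Request:
send_rows(deltas=[{"dx":18,"dy":-36,"dz":0,"rx":0,"ry":0,"rz":1},{"dx":36,"dy":-71,"dz":0,"rx":0,"ry":0,"rz":2},{"dx":55,"dy":-107,"dz":0,"rx":0,"ry":0,"rz":4},{"dx":73,"dy":-142,"dz":0,"rx":0,"ry":0,"rz":5},{"dx":91,"dy":-178,"dz":0,"rx":0,"ry":0,"rz":6}])

```text
clock: 1.5
tcp_pos: [0.4489, 0.1161, 0.2426]
orientation: [-0.083, 3.14, 0.001]
contact_force: [0.9, 0.3, -0.0]
grip_width: 0.0
gripper_force: 0.0
```

Request:
send_rows(deltas=[{"dx":7,"dy":-11,"dz":0,"rx":0,"ry":0,"rz":0},{"dx":7,"dy":-11,"dz":0,"rx":0,"ry":0,"rz":0},{"dx":7,"dy":-11,"dz":0,"rx":0,"ry":0,"rz":0}])

```text
clock: 1.75
tcp_pos: [0.4554, 0.1064, 0.2423]
orientation: [0.077, -3.141, -0.0]
contact_force: [-0.2, 0.7, -0.6]
grip_width: -0.0001
gripper_force: 0.0
```

```bash
python3 - <<'E'
from h import *
o=r.get_obs(); print(o['clock'],o['tcp_pos'],R.from_rotvec(o['orientation']).as_matrix().round(3).tolist(),o['contact_force'],o['joints'],o['grip_width'])
d=cam('wrist'); cv2.imwrite('pics/w1.png',d['frame']); print(d['xyz'],d['R'].round(3).tolist())
E
```

```text
1.75 [0.45543975 0.10641754 0.24231166] [[-0.999, -0.049, -0.0], [-0.049, 0.999, 0.0], [0.0, 0.0, -1.0]] [-0.1869031   0.70261675 -0.55162794] [-0.6517537   0.12870574  0.31798095  2.05035591 -0.04896208  0.96950319
  1.31149299] -9.046313347036081e-05
[0.38114602 0.10232825 0.37326893] [[-0.05, 0.955, 0.293], [0.999, 0.047, 0.016], [0.001, 0.293, -0.956]]
```

View pics/w1.png

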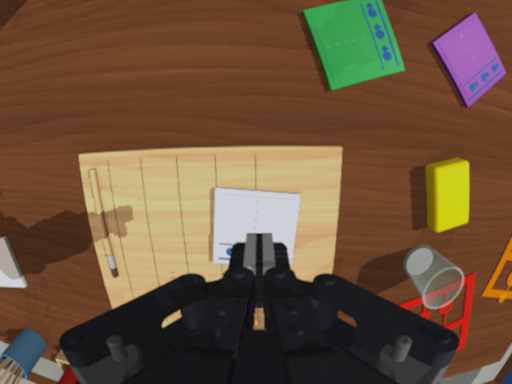

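The wrist view shows the tile's near corners at (215,188) and (299,195), the board's near corners at (79,154) and (342,147), and the cup base at (418,258). Next I'll fit the board pose rigidly from all views.

```bash
cat >> h.py <<'E'
def fit(A,B):
    a=A-A.mean(0); b=B-B.mean(0); H=a.T@b; th=np.arctan2(H[0,1]-H[1,0],H[0,0]+H[1,1])
    M=np.array([[np.cos(th),-np.sin(th)],[np.sin(th),np.cos(th)]]); t=B.mean(0)-M@A.mean(0)
    return th,t,np.linalg.norm((A@M.T+t)-B,axis=1)
E
python3 - <<'E'
from h import *
A=np.array([[.17,.18],[.17,-.18],[-.17,-.18],[-.17,.18]]);As=A[[1,2,3]]
S=np.array([[0.7663,0.2254],[0.784,-0.1295],[0.451,-0.1464],[0.4293,0.2068]])
D=np.array([[0.7847,-0.1298],[0.4473,-0.1509],[0.4302,0.2071]])
w=cam('wrist'); W=plane(w,[(79,154),(342,147)],.012,True)[:,:2]; print('W board',W.round(4).tolist(),np.linalg.norm(W[0]-W[1]))
Wt=plane(w,[(215,188),(299,195)],.022,True); print('W tile',Wt.round(4).tolist(),np.linalg.norm(Wt[0]-Wt[1]))
for n,a,b in [('scene',A,S),('side',As,D),('all',np.r_[A,As,A[[2,3]]],np.r_[S,D,W])]:
    th,t,e=fit(a,b); print(n,th,t,e.round(4))
M=np.array([[np.cos(th),-np.sin(th)],[np.sin(th),np.cos(th)]])
s=cam('scene')
P=cloud(s); hsv=cv2.cvtColor(s['frame'],cv2.COLOR_BGR2HSV)
# post top: highest 0.030-0.042 points near expected post; tab: yellow
pw=M@[.045,.088]+t; print('post exp',pw,'hinge',M@[.095,.096]+t,'pocket',M@[.12,.08]+t)
near=(np.hypot(P[...,0]-pw[0],P[...,1]-pw[1])<.02)&(P[...,2]>.033)&(P[...,2]<.045)
print('post meas',near.sum(),P[near].mean(0), np.argwhere(near).mean(0)[::-1])
ye=(hsv[...,0]>20)&(hsv[...,0]<35)&(hsv[...,1]>150)&(P[...,2]>.1)
print('tab',ye.sum(),np.argwhere(ye).mean(0)[::-1],P[ye].mean(0),'z',P[ye][:,2].min(),P[ye][:,2].max())
bb=(hsv[...,0]>100)&(hsv[...,0]<125)&(hsv[...,1]>120)&(P[...,2]>.05)&(P[...,0]>.55)&(P[...,0]<.85)&(P[...,1]>.1)&(P[...,1]<.25)
q=(P[bb][:,:2]-t)@M; c=np.polyfit(P[bb][:,2]-.0355,q[:,1]-.096,1); print('plate n',bb.sum(),'y=',c,'angle',np.pi/2+np.arctan(c[0]))
print('cup base', plane(w,[(418,258)],0,True), 'tab board', (P[ye].mean(0)[:2]-t)@M)
E
```

```text
W board [[0.4478, -0.1443], [0.4261, 0.2106]] 0.35557987574044053
W tile [[0.485, 0.0548, 0.022], [0.4887, 0.1595, 0.022]] 0.10474295494170971
scene 0.05433455457009588 [0.60765  0.039075] [0.003  0.0037 0.0048 0.003 ]
side 0.05434169952369331 [0.60739079 0.03845595] [0.0032 0.0004 0.003 ]
all 0.05372281321577258 [0.60736493 0.03956594] [0.0032 0.0032 0.0047 0.0036 0.0024 0.0016 0.0038 0.005  0.0019]
post exp [0.64757468 0.12985535] hinge [0.69707297 0.14052865] pocket [0.72289605 0.12589416]
post meas 20 [0.64778622 0.12790736 0.03685449] [310.05 207.  ]
tab 225 [296.76444444 293.38222222] [ 0.86652821 -0.13789964  0.14499384] z 0.10002068160068323 1.1809376474000162
plate n 331 y= [0.22752413 0.00348665] angle 1.7945119728473011
cup base [[5.91364466e-01 3.70585022e-01 5.55111512e-17]] tab board [ 0.24926001 -0.19112583]
```

Board origin is (0.607, 0.039) with yaw 0.054. The post was measured where predicted, within 2 mm, and the stencil stands at about 1.79 rad. Going down behind the tile's near edge.

Request:
send_rows(deltas=[{"dx":-1,"dy":-3,"dz":-40,"rx":0,"ry":0,"rz":0},{"dx":-2,"dy":-5,"dz":-80,"rx":0,"ry":0,"rz":0},{"dx":-2,"dy":-7,"dz":-120,"rx":0,"ry":0,"rz":0},{"dx":-2,"dy":-9,"dz":-160,"rx":0,"ry":0,"rz":0},{"dx":-2,"dy":-9,"dz":-195,"rx":0,"ry":0,"rz":0}])

```text
clock: 2.32
tcp_pos: [0.4523, 0.099, 0.0453]
orientation: [0.085, -3.14, -0.0]
contact_force: [1.4, -0.1, -0.1]
grip_width: 0.0
gripper_force: 0.0
```

Request:
send_rows(deltas=[{"dx":0,"dy":0,"dz":-12,"rx":0,"ry":0,"rz":0},{"dx":0,"dy":0,"dz":-21,"rx":0,"ry":0,"rz":0},{"dx":3,"dy":0,"dz":-21,"rx":0,"ry":0,"rz":0},{"dx":8,"dy":0,"dz":-21,"rx":0,"ry":0,"rz":0},{"dx":13,"dy":0,"dz":-21,"rx":0,"ry":0,"rz":0}])

```text
clock: 2.73
tcp_pos: [0.4679, 0.0987, 0.0275]
orientation: [-0.082, 3.138, 0.002]
contact_force: [-0.2, 0.4, -0.1]
grip_width: 0.0002
gripper_force: 0.0
```

Request:
send_rows(deltas=[{"dx":3,"dy":0,"dz":0,"rx":0,"ry":0,"rz":0},{"dx":6,"dy":0,"dz":0,"rx":0,"ry":0,"rz":0},{"dx":9,"dy":0,"dz":0,"rx":0,"ry":0,"rz":0},{"dx":12,"dy":0,"dz":0,"rx":0,"ry":0,"rz":0},{"dx":15,"dy":0,"dz":0,"rx":0,"ry":0,"rz":0}])

```text
clock: 3.15
tcp_pos: [0.4811, 0.0977, 0.0265]
orientation: [0.081, -3.14, -0.0]
contact_force: [-2.0, -0.9, 1.5]
grip_width: 0.0002
gripper_force: 0.9
```

```bash
cat >> h.py <<'E'
TH=.054; T0=np.array([.6073,.0392]); MB=np.array([[np.cos(TH),-np.sin(TH)],[np.sin(TH),np.cos(TH)]])
def tob(p): return (np.asarray(p)[...,:2]-T0)@MB
def track(phi0,c0=None,names=('scene','side')):
    o=r.get_obs(); print('clk',o['clock'],'tcp board mm',(tob(o['tcp_pos'])*1e3).round(1),'z',round(o['tcp_pos'][2],4),'F',o['contact_force'].round(1))
    for n in names:
        d=cam(n); hsv=cv2.cvtColor(d['frame'],cv2.COLOR_BGR2HSV); P=cloud(d); pb=tob(P)
        m=((hsv[...,1]<60)&(hsv[...,2]>140))|((hsv[...,0]>95)&(hsv[...,0]<130)&(hsv[...,1]>50))
        m&=(abs(pb[...,0]+.02)<.15)&(pb[...,1]>-.10)&(pb[...,1]<.13)&(P[...,2]<.027)&(P[...,2]>.010)
        m=cv2.morphologyEx(m.astype(np.uint8),cv2.MORPH_CLOSE,np.ones((3,3)))
        k,lab,st,ce=cv2.connectedComponentsWithStats(m); i=1+np.argmax(st[1:,4])
        q=np.argwhere(lab==i)[:,::-1].astype(float); w=tob(plane(d,q,.022))*1e3
        (cx,cy),sz,a=cv2.minAreaRect(w.astype(np.float32))
        phi=a+90*np.round((phi0-a)/90)
        p=np.radians(phi); nn=np.array([np.cos(p),np.sin(p)]); t=np.array([np.sin(p),-np.cos(p)]); C=np.array([cx,cy]); v=C-np.array([45,88])
        tc=tob(o['tcp_pos'])*1e3-C
        print(n,'px',st[i,4],'C',C.round(1),'size',np.round(sz,1),'phi',round(phi,1),'a',round(v@t,1),'gap',round(-v@nn-62,1),'tool b',round(tc@t,1),'n',round(tc@nn,1),'corner',(C+54*nn+54*t).round(1))
E
python3 - <<'E'
from h import *
track(0)
E
```

```text
clk 3.15 tcp board mm [-122.9   65.3] z 0.0265 F [-2.  -0.9  1.5]
scene px 893 C [-55.1  66.3] size [112.1 111.7] phi -3.6 a 27.9 gap 36.5 tool b 5.3 n -67.6 corner [-4.6  9. ]
side px 713 C [-58.   65.9] size [113.5 110.8] phi -3.4 a 28.1 gap 39.6 tool b 4.4 n -64.7 corner [-7.3  8.8]
```

Request:
send_rows(deltas=[{"dx":3,"dy":0,"dz":0,"rx":0,"ry":0,"rz":0},{"dx":7,"dy":0,"dz":0,"rx":0,"ry":0,"rz":0},{"dx":11,"dy":0,"dz":0,"rx":0,"ry":0,"rz":0},{"dx":15,"dy":0,"dz":0,"rx":0,"ry":0,"rz":0},{"dx":18,"dy":0,"dz":0,"rx":0,"ry":0,"rz":0}])

```text
clock: 3.67
tcp_pos: [0.5001, 0.0979, 0.0263]
orientation: [-0.08, 3.14, 0.0]
contact_force: [-0.3, 0.3, -0.5]
grip_width: 0.0002
gripper_force: 0.5
```

Request:
send_rows(deltas=[{"dx":3,"dy":0,"dz":0,"rx":0,"ry":0,"rz":0},{"dx":6,"dy":0,"dz":0,"rx":0,"ry":0,"rz":0},{"dx":9,"dy":0,"dz":0,"rx":0,"ry":0,"rz":0},{"dx":12,"dy":0,"dz":0,"rx":0,"ry":0,"rz":0},{"dx":15,"dy":0,"dz":0,"rx":0,"ry":0,"rz":0}])

```text
clock: 4.08
tcp_pos: [0.5146, 0.0979, 0.0263]
orientation: [0.081, -3.141, -0.0]
contact_force: [-1.6, -0.5, -0.2]
grip_width: -0.0
gripper_force: 0.6
```

```bash
python3 - <<'E'
from h import *
track(5)
E
```

```text
clk 4.0833 tcp board mm [-89.4  63.6] z 0.0263 F [-1.6 -0.5 -0.2]
scene px 917 C [-20.   69.2] size [115.7 109.6] phi 0.7 a 17.9 gap 3.2 tool b 4.8 n -69.4 corner [34.7 15.9]
side px 660 C [-24.3  67.9] size [114.2 111.9] phi 0.9 a 19.0 gap 7.6 tool b 3.3 n -65.2 corner [30.6 14.8]
```

Contact is good and the tile is about 5 mm from the post. Next I'll compute an arc about the post for the finger, with the wrist turning along with the tile.

```bash
python3 - <<'E'
from h import *
def F(phi,D=126,L=23):
    p=np.radians(phi); n=np.array([np.cos(p),np.sin(p)]); t=np.array([np.sin(p),-np.cos(p)]); return np.array([45,88])-D*n+L*t
cur=tob([.5148,.0979])*1e3
for ph in [1,3,5,7,10,12.5,15,17.5,20,22.5,25,27.5,30,32.5,35,37.5,40,42.5,45,47.5,50,52.5,55,57.5,60]:
    w=MB@(F(ph)-cur); print(ph,w.round(1))
E
```

```text
1 [ 8.6 -0.3]
3 [ 9.8 -4.6]
5 [11.2 -8.9]
7 [ 12.7 -13.1]
10 [ 15.2 -19.3]
12.5 [ 17.5 -24.4]
15 [ 20.1 -29.4]
17.5 [ 22.8 -34.2]
20 [ 25.8 -39. ]
22.5 [ 29.  -43.6]
25 [ 32.4 -48. ]
27.5 [ 35.9 -52.3]
30 [ 39.7 -56.5]
32.5 [ 43.6 -60.4]
35 [ 47.7 -64.2]
37.5 [ 52.  -67.9]
40 [ 56.4 -71.3]
42.5 [ 60.9 -74.5]
45 [ 65.6 -77.5]
47.5 [ 70.5 -80.4]
50 [ 75.4 -83. ]
52.5 [ 80.5 -85.4]
55 [ 85.6 -87.5]
57.5 [ 90.9 -89.5]
60 [ 96.2 -91.2]
```

Request:
send_rows(deltas=[{"dx":3,"dy":0,"dz":0,"rx":0,"ry":0,"rz":0},{"dx":6,"dy":0,"dz":0,"rx":0,"ry":0,"rz":0},{"dx":8,"dy":-2,"dz":0,"rx":0,"ry":0,"rz":1},{"dx":10,"dy":-5,"dz":0,"rx":0,"ry":0,"rz":3},{"dx":12,"dy":-8,"dz":0,"rx":0,"ry":0,"rz":6}])

```text
clock: 4.6
tcp_pos: [0.5241, 0.0898, 0.0259]
orientation: [0.25, -3.127, -0.0]
contact_force: [-7.7, -0.0, 5.8]
grip_width: -0.0002
gripper_force: 4.1
```

```bash
python3 - <<'E'
from h import *
track(8)
E
```

```text
clk 4.6 tcp board mm [-80.3  55.1] z 0.0259 F [-7.7 -0.   5.8]
scene px 919 C [-14.8  65.7] size [110.1 112.4] phi 4.3 a 17.7 gap -0.7 tool b 5.7 n -66.2 corner [43.1 16. ]
side px 805 C [45.4 50.7] size [152.2 214.7] phi -16.6 a 35.6 gap -73.0 tool b 31.7 n -121.7 corner [ 81.7 -16.5]
```

Request:
send_rows(deltas=[{"dx":-4,"dy":-4,"dz":1.5,"rx":0,"ry":0,"rz":0},{"dx":-4,"dy":-12,"dz":1.5,"rx":0,"ry":0,"rz":0},{"dx":-2,"dy":-14,"dz":1.5,"rx":0,"ry":0,"rz":1},{"dx":0,"dy":-15,"dz":1.5,"rx":0,"ry":0,"rz":2},{"dx":2,"dy":-16,"dz":1.5,"rx":0,"ry":0,"rz":3}])

```text
clock: 5.12
tcp_pos: [0.5271, 0.0731, 0.0276]
orientation: [0.328, -3.121, 0.0]
contact_force: [-8.2, -1.1, 5.8]
grip_width: 0.0001
gripper_force: 3.9
```

Request:
send_rows(deltas=[{"dx":2,"dy":-1,"dz":0,"rx":0,"ry":0,"rz":2},{"dx":4,"dy":-2,"dz":0,"rx":0,"ry":0,"rz":4},{"dx":6,"dy":-4,"dz":0,"rx":0,"ry":0,"rz":6},{"dx":8,"dy":-6,"dz":0,"rx":0,"ry":0,"rz":8},{"dx":10,"dy":-8,"dz":0,"rx":0,"ry":0,"rz":10}])

```text
clock: 5.53
tcp_pos: [0.532, 0.0638, 0.0264]
orientation: [0.599, -3.07, 0.0]
contact_force: [-15.8, -3.3, 9.3]
grip_width: -0.0002
gripper_force: 8.2
```

```bash
sed -i 's/m&=(abs(pb\[...,0\]+.02)<.15)/m\&=(abs(pb[...,0]+.04)<.15)\&((pb[...,0]<.035)|(pb[...,1]<.07))/' h.py; python3 - <<'E'
from h import *
track(15)
E
```

```text
clk 5.5333 tcp board mm [-73.9  28.6] z 0.0264 F [-15.8  -3.3   9.3]
scene px 926 C [-11.3  61.5] size [111.5 112.7] phi 10.1 a 16.2 gap -1.9 tool b 21.4 n -67.3 corner [51.3 17.8]
side px 387 C [-15.8  55.6] size [113.  102.8] phi 10.9 a 20.4 gap 3.8 tool b 15.5 n -62.1 corner [47.4 12.7]
```

```bash
python3 - <<'E'
from h import *
o=r.get_obs(); print(o['contact_force'],o['moment'],o['tcp_pos'],R.from_rotvec(o['orientation']).as_matrix().round(3).tolist())
a=cam('scene')['frame'][130:270,220:370]; b=cam('side')['frame'][110:250,200:350]
cv2.imwrite('pics/p1.png',cv2.resize(np.hstack([a,b]),None,fx=2.6,fy=4,interpolation=cv2.INTER_CUBIC))
E
```

```text
[-13.10407399  -5.6033041    7.64732711] [-1.171928    2.90982483 -0.04098956] [0.53246212 0.06305994 0.02642087] [[-0.927, -0.374, -0.012], [-0.374, 0.927, -0.003], [0.013, 0.002, -1.0]]
```

View pics/p1.png

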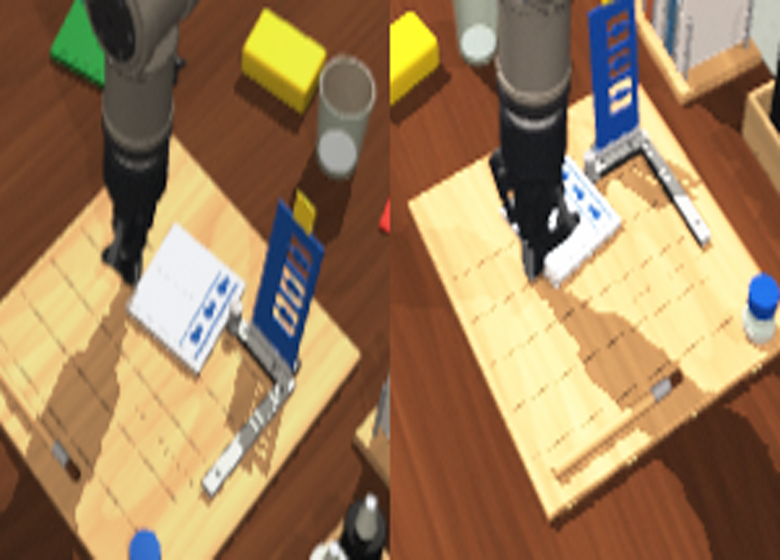

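The scene shows the border edge against the post and the finger on the right part of the near edge. The friction jam comes from the finger not moving enough along the edge. I'll follow the arc about the post, mostly in -y.

Request:
send_rows(deltas=[{"dx":-2,"dy":-3,"dz":0.5,"rx":0,"ry":0,"rz":0},{"dx":-1,"dy":-7,"dz":0.5,"rx":0,"ry":0,"rz":0},{"dx":1,"dy":-11,"dz":0.5,"rx":0,"ry":0,"rz":0},{"dx":3,"dy":-15,"dz":0.5,"rx":0,"ry":0,"rz":1},{"dx":5,"dy":-19,"dz":0.5,"rx":0,"ry":0,"rz":2}])

```text
clock: 6.15
tcp_pos: [0.5446, 0.0467, 0.0285]
orientation: [-0.654, 3.071, -0.0]
contact_force: [0.4, 0.3, 0.0]
grip_width: -0.0002
gripper_force: 0.4
```

```bash
python3 - <<'E'
from h import *
track(18)
E
```

```text
clk 6.15 tcp board mm [-62.2  10.9] z 0.0285 F [0.4 0.3 0. ]
scene px 953 C [-4.6 53.4] size [114.7 114. ] phi 19.9 a 15.6 gap -3.6 tool b 20.3 n -68.7 corner [64.6 21.1]
side px 272 C [-4.3 31.7] size [113.4  73.9] phi 23.8 a 31.6 gap 5.8 tool b -4.3 n -61.4 corner [66.9  4.1]
```

That works: φ is about 20° and the force is near zero. Continuing the arc.

Request:
send_rows(deltas=[{"dx":3,"dy":-3.5,"dz":0,"rx":0,"ry":0,"rz":2},{"dx":6.5,"dy":-7,"dz":0,"rx":0,"ry":0,"rz":4},{"dx":10,"dy":-10,"dz":0,"rx":0,"ry":0,"rz":6},{"dx":13.5,"dy":-13,"dz":0,"rx":0,"ry":0,"rz":8},{"dx":17,"dy":-16,"dz":0,"rx":0,"ry":0,"rz":10}])

```text
clock: 6.67
tcp_pos: [0.561, 0.0312, 0.0286]
orientation: [-0.92, 3.003, 0.0]
contact_force: [-1.3, -0.9, -0.1]
grip_width: -0.0001
gripper_force: 0.7
```

```bash
python3 - <<'E'
from h import *
track(30)
E
```

```text
clk 6.6667 tcp board mm [-46.6  -5.5] z 0.0286 F [-1.3 -0.9 -0.1]
scene px 959 C [-1.5 45.6] size [108.5 114.1] phi 31.3 a 12.1 gap -0.2 tool b 20.2 n -65.2 corner [72.7 27.5]
side px 103 C [-53.6  47.7] size [35.3 57.9] phi 31.6 a -17.3 gap 43.1 tool b 48.9 n -22.0 corner [20.7 30. ]
```

Request:
send_rows(deltas=[{"dx":4.5,"dy":-2.5,"dz":0,"rx":0,"ry":0,"rz":2},{"dx":8,"dy":-5,"dz":0,"rx":0,"ry":0,"rz":4},{"dx":12,"dy":-8,"dz":0,"rx":0,"ry":0,"rz":6},{"dx":16,"dy":-10.5,"dz":0,"rx":0,"ry":0,"rz":8},{"dx":20,"dy":-12.5,"dz":0,"rx":0,"ry":0,"rz":10}])

```text
clock: 7.18
tcp_pos: [0.5803, 0.0183, 0.0284]
orientation: [1.176, -2.913, -0.0]
contact_force: [-2.4, -1.0, 1.3]
grip_width: 0.0002
gripper_force: 1.4
```

Request:
send_rows(deltas=[{"dx":4,"dy":-2,"dz":0,"rx":0,"ry":0,"rz":2},{"dx":8,"dy":-4,"dz":0,"rx":0,"ry":0,"rz":4},{"dx":12.5,"dy":-6,"dz":0,"rx":0,"ry":0,"rz":6},{"dx":17,"dy":-8,"dz":0,"rx":0,"ry":0,"rz":8},{"dx":21,"dy":-10,"dz":0,"rx":0,"ry":0,"rz":10}])

```text
clock: 7.6
tcp_pos: [0.6016, 0.0084, 0.0285]
orientation: [-1.426, 2.799, -0.0]
contact_force: [-1.3, -0.2, 0.0]
grip_width: -0.0002
gripper_force: 0.5
```

```bash
python3 - <<'E'
from h import *
track(50,names=('scene',)); print(r.get_obs()['joints'])
E
```

```text
clk 7.6 tcp board mm [ -7.3 -30.4] z 0.0285 F [-1.3 -0.2  0. ]
scene px 848 C [15.1 33.1] size [108.  113.8] phi 53.5 a 8.6 gap -0.0 tool b 19.7 n -64.4 corner [90.6 44.4]
[-0.10734307  0.62916205 -0.01269604  1.87709843  0.01309015  0.63386421
  2.38637901]
```

Request:
send_rows(deltas=[{"dx":4.5,"dy":-1,"dz":0,"rx":0,"ry":0,"rz":2},{"dx":9,"dy":-2,"dz":0,"rx":0,"ry":0,"rz":4},{"dx":13.5,"dy":-3,"dz":0,"rx":0,"ry":0,"rz":6},{"dx":18,"dy":-4,"dz":0,"rx":0,"ry":0,"rz":7},{"dx":22.5,"dy":-5,"dz":0,"rx":0,"ry":0,"rz":8}])

```text
clock: 8.07
tcp_pos: [0.624, 0.0029, 0.0284]
orientation: [1.616, -2.694, 0.0]
contact_force: [-2.0, -3.0, 1.0]
grip_width: 0.0003
gripper_force: 1.3
```

Request:
send_rows(deltas=[{"dx":4.5,"dy":0,"dz":0,"rx":0,"ry":0,"rz":2},{"dx":9,"dy":-0.5,"dz":0,"rx":0,"ry":0,"rz":4},{"dx":13.5,"dy":-1,"dz":0,"rx":0,"ry":0,"rz":5},{"dx":18,"dy":-1,"dz":0,"rx":0,"ry":0,"rz":6},{"dx":22,"dy":-1,"dz":0,"rx":0,"ry":0,"rz":7}])

```text
clock: 8.48
tcp_pos: [0.6465, 0.0015, 0.0284]
orientation: [1.778, -2.59, 0.001]
contact_force: [-0.8, -4.1, 0.7]
grip_width: -0.0001
gripper_force: 2.3
```

```bash
python3 - <<'E'
from h import *
track(70,names=('scene',)); print(r.get_obs()['joints'])
E
```

```text
clk 8.4833 tcp board mm [ 37.1 -39.7] z 0.0284 F [-0.8 -4.1  0.7]
scene px 601 C [34.9 26.6] size [109.7 111.2] phi 75.4 a 5.7 gap -0.1 tool b 18.8 n -63.7 corner [100.8  65.3]
[-0.04341672  0.68312511 -0.07749571  1.76092178  0.07722314  0.69906605
  2.61260846]
```

Request:
send_rows(deltas=[{"dx":4.5,"dy":0,"dz":0,"rx":0,"ry":0,"rz":1},{"dx":9,"dy":0.5,"dz":0,"rx":0,"ry":0,"rz":2},{"dx":13,"dy":1,"dz":0,"rx":0,"ry":0,"rz":3},{"dx":17,"dy":1.5,"dz":0,"rx":0,"ry":0,"rz":4},{"dx":21,"dy":2,"dz":0,"rx":0,"ry":0,"rz":5}])

```text
clock: 8.95
tcp_pos: [0.6675, 0.0036, 0.0284]
orientation: [-1.89, 2.51, -0.002]
contact_force: [0.1, -4.5, 0.5]
grip_width: -0.0001
gripper_force: 2.3
```

```bash
python3 - <<'E'
from h import *
track(85,names=('scene',)); print(r.get_obs()['joints'])
E
```

```text
clk 8.95 tcp board mm [ 58.1 -38.8] z 0.0284 F [ 0.1 -4.5  0.5]
scene px 403 C [76.7 39. ] size [ 70.6 135.4] phi 119.0 a 4.0 gap -3.8 tool b -53.9 n -59.0 corner [ 97.8 112.4]
[-0.03001021  0.70945156 -0.09852094  1.70527408  0.09727304  0.72988173
  2.68532297]
```

Request:
send_rows(deltas=[{"dx":0,"dy":-6,"dz":0,"rx":0,"ry":0,"rz":0},{"dx":0,"dy":-8,"dz":25,"rx":0,"ry":0,"rz":0},{"dx":-10,"dy":-8,"dz":55,"rx":0,"ry":0,"rz":-7},{"dx":-25,"dy":0,"dz":60,"rx":0,"ry":0,"rz":-14},{"dx":-40,"dy":10,"dz":60,"rx":0,"ry":0,"rz":-21}])

```text
clock: 9.42
tcp_pos: [0.6286, 0.015, 0.0911]
orientation: [-1.387, 2.812, -0.001]
contact_force: [-0.4, 0.8, -0.4]
grip_width: 0.0
gripper_force: 0.0
```

Request:
send_rows(deltas=[{"dx":-15,"dy":15,"dz":0,"rx":0,"ry":0,"rz":-7},{"dx":-30,"dy":30,"dz":0,"rx":0,"ry":0,"rz":-14},{"dx":-45,"dy":45,"dz":0,"rx":0,"ry":0,"rz":-21},{"dx":-55,"dy":49,"dz":0,"rx":0,"ry":0,"rz":-28},{"dx":-60,"dy":49,"dz":0,"rx":0,"ry":0,"rz":-35}])

```text
clock: 9.83
tcp_pos: [0.565, 0.0672, 0.0882]
orientation: [0.486, -3.103, -0.005]
contact_force: [-0.2, -0.1, 0.0]
grip_width: 0.0
gripper_force: 0.0
```

Request:
send_rows(deltas=[{"dx":0,"dy":0,"dz":0,"rx":0,"ry":0,"rz":-7},{"dx":0,"dy":0,"dz":0,"rx":0,"ry":0,"rz":-14},{"dx":0,"dy":0,"dz":0,"rx":0,"ry":0,"rz":-18}])

```text
clock: 10.08
tcp_pos: [0.5665, 0.0652, 0.0884]
orientation: [0.009, 3.141, 0.003]
contact_force: [-0.6, 0.2, -0.1]
grip_width: 0.0003
gripper_force: 0.0
```

```bash
python3 - <<'E'
from h import *
import h
o=r.get_obs(); print(o['tcp_pos'],o['orientation'],o['joints'][6])
a=cam('scene')['frame'][130:270,220:370]; b=cam('side')['frame'][110:250,200:350]
cv2.imwrite('pics/p2.png',cv2.resize(np.hstack([a,b]),None,fx=2.6,fy=4,interpolation=cv2.INTER_CUBIC))
track(85)
E
```

```text
[0.56652598 0.06522438 0.08837253] [9.35711385e-03 3.14129448e+00 2.99949056e-03] 1.4874360386593044
clk 10.1833 tcp board mm [-39.2  28. ] z 0.0883 F [ 0.6 -0.1 -0.8]
scene px 969 C [44.6 25.8] size [110.2 111.1] phi 86.9 a 3.0 gap 0.1 tool b -83.8 n -2.4 corner [101.4  76.8]
side px 794 C [39.9 24.8] size [113.7 112.2] phi 86.1 a -0.8 gap 1.4 tool b -79.2 n -2.2 corner [97.4 75. ]
```

View pics/p2.png

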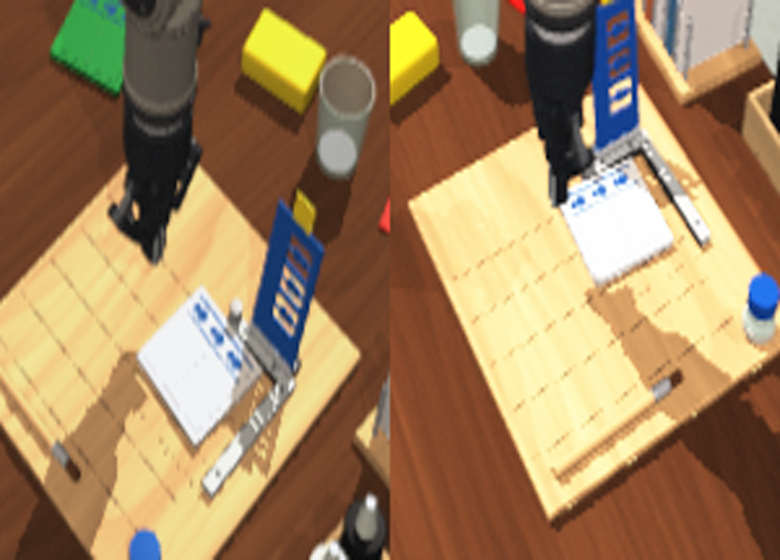

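The tile is nearly square, with its fish border along the side fence at side-crop (600,190). It is about 20 mm short of the far fence. Next I'll push its robot-side edge in +x.

Request:
send_rows(deltas=[{"dx":0,"dy":-7,"dz":-25,"rx":0,"ry":0,"rz":2},{"dx":0,"dy":-13,"dz":-50,"rx":0,"ry":0,"rz":3},{"dx":1,"dy":-13,"dz":-60,"rx":0,"ry":0,"rz":3},{"dx":6,"dy":-13,"dz":-60,"rx":0,"ry":0,"rz":3},{"dx":11,"dy":-13,"dz":-60,"rx":0,"ry":0,"rz":3}])

```text
clock: 10.7
tcp_pos: [0.5781, 0.0507, 0.0283]
orientation: [0.081, -3.14, -0.001]
contact_force: [0.8, -0.0, 1.1]
grip_width: -0.0001
gripper_force: 0.0
```

Request:
send_rows(deltas=[{"dx":3,"dy":0,"dz":0,"rx":0,"ry":0,"rz":0},{"dx":6,"dy":0,"dz":0,"rx":0,"ry":0,"rz":0},{"dx":9,"dy":0,"dz":0,"rx":0,"ry":0,"rz":0},{"dx":12,"dy":0,"dz":0,"rx":0,"ry":0,"rz":0},{"dx":15,"dy":0,"dz":0,"rx":0,"ry":0,"rz":0}])

```text
clock: 11.12
tcp_pos: [0.5916, 0.0493, 0.0292]
orientation: [0.08, -3.138, 0.001]
contact_force: [-8.6, -4.0, 10.6]
grip_width: 0.0004
gripper_force: 6.4
```

```bash
python3 - <<'E'
from h import *
track(88)
E
```

```text
clk 11.1167 tcp board mm [-15.1  11. ] z 0.0292 F [-8.6 -4.  10.6]
scene px 964 C [50.8 25.4] size [110.2 109.2] phi 89.0 a 6.9 gap 0.4 tool b -65.7 n -15.7 corner [105.8  78.4]
side px 538 C [48.  20.1] size [103.3 111.8] phi 88.7 a 4.5 gap 5.9 tool b -62.9 n -10.5 corner [103.2  72.8]
```

The upward force suggests the rounded fingertips are riding on the tile edge. I'll back off, go lower and push again.

Request:
send_rows(deltas=[{"dx":-5,"dy":0,"dz":0,"rx":0,"ry":0,"rz":0},{"dx":-8,"dy":3,"dz":-2,"rx":0,"ry":0,"rz":0},{"dx":-8,"dy":4,"dz":-3.5,"rx":0,"ry":0,"rz":0},{"dx":-6,"dy":4,"dz":-3.5,"rx":0,"ry":0,"rz":0},{"dx":-4,"dy":4,"dz":-3.5,"rx":0,"ry":0,"rz":0}])

```text
clock: 11.63
tcp_pos: [0.5892, 0.055, 0.0248]
orientation: [-0.082, 3.14, 0.0]
contact_force: [0.4, -0.0, 0.3]
grip_width: 0.0
gripper_force: 0.0
```

Request:
send_rows(deltas=[{"dx":1.5,"dy":0,"dz":0,"rx":0,"ry":0,"rz":0},{"dx":3,"dy":0,"dz":0,"rx":0,"ry":0,"rz":0},{"dx":4.5,"dy":0,"dz":0,"rx":0,"ry":0,"rz":0},{"dx":6,"dy":0,"dz":0,"rx":0,"ry":0,"rz":0}])

```text
clock: 11.97
tcp_pos: [0.5945, 0.054, 0.0246]
orientation: [0.08, -3.139, 0.0]
contact_force: [-2.0, -1.4, 0.8]
grip_width: 0.0
gripper_force: 1.1
```

```bash
python3 - <<'E'
from h import *
track(88)
E
```

```text
clk 11.9667 tcp board mm [-12.   15.5] z 0.0246 F [-2.  -1.4  0.8]
scene px 959 C [54.5 24.9] size [111.8 110.2] phi 89.9 a 9.7 gap 1.0 tool b -66.5 n -9.6 corner [108.6  78.8]
side px 555 C [50.9 19.4] size [102.4 110.9] phi 90.0 a 5.9 gap 6.6 tool b -62.9 n -3.9 corner [104.9  73.4]
```

Request:
send_rows(deltas=[{"dx":2,"dy":0,"dz":0,"rx":0,"ry":0,"rz":0},{"dx":4,"dy":0,"dz":0,"rx":0,"ry":0,"rz":0},{"dx":6,"dy":0.3,"dz":0,"rx":0,"ry":0,"rz":0},{"dx":8,"dy":0.4,"dz":0,"rx":0,"ry":0,"rz":0}])

```text
clock: 12.4
tcp_pos: [0.6029, 0.0546, 0.0247]
orientation: [0.08, -3.14, 0.0]
contact_force: [-1.9, -1.5, 0.3]
grip_width: 0.0
gripper_force: 0.9
```

```bash
python3 - <<'E'
from h import *
track(88)
E
```

```text
clk 12.4 tcp board mm [-3.5 15.6] z 0.0247 F [-1.9 -1.5  0.3]
scene px 907 C [59.6 25. ] size [103.5 112.1] phi 90.3 a 14.3 gap 1.1 tool b -63.2 n -9.1 corner [113.4  79.2]
side px 517 C [57.5 19.1] size [107. 101.] phi 90.3 a 12.1 gap 7.0 tool b -61.0 n -3.2 corner [111.2  73.4]
```

Request:
send_rows(deltas=[{"dx":1,"dy":0,"dz":0,"rx":0,"ry":0,"rz":0},{"dx":2,"dy":0,"dz":0,"rx":0,"ry":0,"rz":0},{"dx":3,"dy":0,"dz":0,"rx":0,"ry":0,"rz":0},{"dx":4,"dy":0,"dz":0,"rx":0,"ry":0,"rz":0}])

```text
clock: 12.83
tcp_pos: [0.6067, 0.055, 0.0248]
orientation: [0.081, -3.14, -0.0]
contact_force: [-4.3, -0.1, 1.8]
grip_width: -0.0003
gripper_force: 2.4
```

Request:
send_rows(deltas=[{"dx":0.7,"dy":0,"dz":0,"rx":0,"ry":0,"rz":0},{"dx":1,"dy":0,"dz":0,"rx":0,"ry":0,"rz":0}])

```text
clock: 13.0
tcp_pos: [0.6068, 0.0549, 0.0247]
orientation: [0.081, -3.138, -0.0]
contact_force: [-5.1, -0.3, 3.7]
grip_width: 0.0003
gripper_force: 2.8
```

The far fence is reached: the finger is at board x≈0 as expected and the force is rising. Now round to the right edge to push it towards the side fence.

Request:
send_rows(deltas=[{"dx":-5,"dy":0,"dz":0,"rx":0,"ry":0,"rz":0},{"dx":-7,"dy":0,"dz":20,"rx":0,"ry":0,"rz":0},{"dx":0,"dy":-20,"dz":40,"rx":0,"ry":0,"rz":0},{"dx":28,"dy":-45,"dz":40,"rx":0,"ry":0,"rz":0},{"dx":55,"dy":-70,"dz":40,"rx":0,"ry":0,"rz":0}])

```text
clock: 13.42
tcp_pos: [0.6648, -0.0148, 0.0669]
orientation: [-0.084, 3.136, 0.001]
contact_force: [0.8, 0.5, 0.9]
grip_width: 0.0001
gripper_force: 0.0
```

Request:
send_rows(deltas=[{"dx":13,"dy":0,"dz":-10,"rx":0,"ry":0,"rz":0},{"dx":13,"dy":0,"dz":-30,"rx":0,"ry":0,"rz":0},{"dx":13,"dy":0,"dz":-40,"rx":0,"ry":0,"rz":0},{"dx":13,"dy":4,"dz":-40,"rx":0,"ry":0,"rz":0},{"dx":13,"dy":8,"dz":-40,"rx":0,"ry":0,"rz":0}])

```text
clock: 13.83
tcp_pos: [0.6756, -0.0072, 0.0245]
orientation: [0.08, -3.14, 0.0]
contact_force: [0.4, -0.3, 0.3]
grip_width: 0.0003
gripper_force: 0.0
```

```bash
python3 - <<'E'
from h import *
track(90)
E
```

```text
clk 13.8333 tcp board mm [ 65.7 -50. ] z 0.0245 F [ 0.4 -0.3  0.3]
scene px 516 C [63.6 25.9] size [ 93.6 110.7] phi 90.6 a 17.9 gap 0.3 tool b 1.3 n -76.0 corner [117.   80.5]
side px 552 C [45.5 20.2] size [114.2  90.7] phi 81.9 a 10.1 gap 5.0 tool b 29.8 n -66.7 corner [106.6  66.1]
```

Advancing in +y slowly.

Request:
send_rows(deltas=[{"dx":0,"dy":1.5,"dz":0,"rx":0,"ry":0,"rz":0},{"dx":0,"dy":3,"dz":0,"rx":0,"ry":0,"rz":0},{"dx":0,"dy":4.5,"dz":0,"rx":0,"ry":0,"rz":0},{"dx":0,"dy":6,"dz":0,"rx":0,"ry":0,"rz":0},{"dx":0,"dy":7,"dz":0,"rx":0,"ry":0,"rz":0}])

```text
clock: 14.35
tcp_pos: [0.6758, 0.0, 0.0249]
orientation: [-0.081, 3.14, 0.0]
contact_force: [-0.4, -1.2, 0.1]
grip_width: -0.0
gripper_force: 0.0
```

Request:
send_rows(deltas=[{"dx":0,"dy":1,"dz":0,"rx":0,"ry":0,"rz":0},{"dx":0,"dy":2,"dz":0,"rx":0,"ry":0,"rz":0}])

```text
clock: 14.52
tcp_pos: [0.6759, 0.0018, 0.0248]
orientation: [-0.081, 3.141, -0.0]
contact_force: [-0.6, -0.5, -0.7]
grip_width: -0.0002
gripper_force: 0.0
```

Request:
send_rows(deltas=[{"dx":0,"dy":1,"dz":0,"rx":0,"ry":0,"rz":0},{"dx":0,"dy":2,"dz":0,"rx":0,"ry":0,"rz":0},{"dx":0,"dy":3,"dz":0,"rx":0,"ry":0,"rz":0}])

```text
clock: 14.77
tcp_pos: [0.6759, 0.0048, 0.0248]
orientation: [-0.081, 3.141, -0.0]
contact_force: [0.6, -0.3, 1.0]
grip_width: -0.0001
gripper_force: 0.1
```

Request:
send_rows(deltas=[{"dx":0,"dy":0.7,"dz":0,"rx":0,"ry":0,"rz":0},{"dx":0,"dy":1.4,"dz":0,"rx":0,"ry":0,"rz":0}])

```text
clock: 14.93
tcp_pos: [0.6758, 0.0051, 0.0248]
orientation: [0.08, -3.14, 0.002]
contact_force: [-0.3, -3.8, -0.6]
grip_width: 0.0001
gripper_force: 1.6
```

```bash
python3 - <<'E'
from h import *
track(90)
E
```

```text
clk 14.9333 tcp board mm [ 66.6 -37.7] z 0.0248 F [-0.3 -3.8 -0.6]
scene px 449 C [81.3 21.8] size [ 62.7 103.9] phi 94.7 a 30.8 gap 6.9 tool b -19.5 n -58.1 corner [130.7  80. ]
side px 530 C [47.5 21.6] size [114.7  89.8] phi 84.4 a 9.0 gap 3.8 tool b 24.8 n -57.2 corner [106.5  70.1]
```

The side fence is reached (stopped, 3.8 N). Leaning up towards 10 N.

Request:
send_rows(deltas=[{"dx":0,"dy":0.5,"dz":0,"rx":0,"ry":0,"rz":0},{"dx":0,"dy":1,"dz":0,"rx":0,"ry":0,"rz":0},{"dx":0,"dy":1,"dz":0,"rx":0,"ry":0,"rz":0}])

```text
clock: 15.28
tcp_pos: [0.6758, 0.0052, 0.0248]
orientation: [0.079, -3.141, 0.003]
contact_force: [0.4, -5.7, -1.1]
grip_width: 0.0001
gripper_force: 2.4
```

Request:
send_rows(deltas=[{"dx":0,"dy":0.5,"dz":0,"rx":0,"ry":0,"rz":0},{"dx":0,"dy":1.2,"dz":0,"rx":0,"ry":0,"rz":0},{"dx":0,"dy":1.2,"dz":0,"rx":0,"ry":0,"rz":0},{"dx":0,"dy":1.2,"dz":0,"rx":0,"ry":0,"rz":0}])

```text
clock: 15.62
tcp_pos: [0.6758, 0.0054, 0.0248]
orientation: [0.077, -3.141, 0.005]
contact_force: [-1.1, -8.3, -0.1]
grip_width: -0.0
gripper_force: 3.3
```

Request:
send_rows(deltas=[{"dx":0,"dy":0.6,"dz":0,"rx":0,"ry":0,"rz":0},{"dx":0,"dy":0.6,"dz":0,"rx":0,"ry":0,"rz":0},{"dx":0,"dy":0.6,"dz":0,"rx":0,"ry":0,"rz":0},{"dx":0,"dy":0.6,"dz":0,"rx":0,"ry":0,"rz":0},{"dx":0,"dy":0.6,"dz":0,"rx":0,"ry":0,"rz":0}])

```text
clock: 16.03
tcp_pos: [0.6758, 0.0054, 0.0248]
orientation: [0.077, -3.141, 0.005]
contact_force: [-0.1, -8.1, -0.6]
grip_width: -0.0
gripper_force: 3.7
```

Request:
send_rows(deltas=[{"dx":0,"dy":0,"dz":0,"rx":0,"ry":0,"rz":0},{"dx":0,"dy":0,"dz":0,"rx":0,"ry":0,"rz":0}])

```text
clock: 16.2
tcp_pos: [0.6758, 0.0054, 0.0248]
orientation: [0.077, -3.14, 0.005]
contact_force: [0.4, -7.6, -0.7]
grip_width: 0.0005
gripper_force: 3.7
```

Now back to the near edge to press it home against the far fence and lean there too.

Request:
send_rows(deltas=[{"dx":0,"dy":-8,"dz":0,"rx":0,"ry":0,"rz":0},{"dx":0,"dy":-12,"dz":20,"rx":0,"ry":0,"rz":0},{"dx":-15,"dy":-5,"dz":40,"rx":0,"ry":0,"rz":0},{"dx":-45,"dy":20,"dz":40,"rx":0,"ry":0,"rz":0},{"dx":-75,"dy":45,"dz":40,"rx":0,"ry":0,"rz":0}])

```text
clock: 16.62
tcp_pos: [0.6019, 0.0538, 0.0664]
orientation: [-0.076, 3.137, 0.002]
contact_force: [0.9, 1.2, 0.5]
grip_width: 0.0
gripper_force: 0.0
```

Request:
send_rows(deltas=[{"dx":-8,"dy":7,"dz":0,"rx":0,"ry":0,"rz":0},{"dx":-8,"dy":7,"dz":-20,"rx":0,"ry":0,"rz":0},{"dx":-8,"dy":7,"dz":-40,"rx":0,"ry":0,"rz":0},{"dx":-5,"dy":7,"dz":-40,"rx":0,"ry":0,"rz":0}])

```text
clock: 16.95
tcp_pos: [0.5954, 0.0629, 0.0238]
orientation: [0.084, -3.14, -0.003]
contact_force: [-0.4, 0.3, -0.4]
grip_width: -0.0002
gripper_force: 0.0
```

```bash
python3 - <<'E'
from h import *
track(90)
E
```

```text
clk 16.95 tcp board mm [-10.6  24.3] z 0.0238 F [-0.4  0.3 -0.4]
scene px 860 C [61.4 25.1] size [ 99.4 112.1] phi 90.5 a 15.9 gap 1.1 tool b -72.0 n -0.2 corner [115.   79.5]
side px 576 C [59.9 19.8] size [103.4 104. ] phi 89.7 a 15.3 gap 6.1 tool b -70.5 n 4.1 corner [114.3  73.5]
```

Request:
send_rows(deltas=[{"dx":2,"dy":0,"dz":0,"rx":0,"ry":0,"rz":0},{"dx":4,"dy":0,"dz":0,"rx":0,"ry":0,"rz":0},{"dx":6,"dy":0,"dz":0,"rx":0,"ry":0,"rz":0},{"dx":7.5,"dy":0,"dz":0,"rx":0,"ry":0,"rz":0},{"dx":9,"dy":0,"dz":0,"rx":0,"ry":0,"rz":0}])

```text
clock: 17.47
tcp_pos: [0.6051, 0.0609, 0.0249]
orientation: [-0.081, 3.14, 0.0]
contact_force: [-1.0, -0.7, -0.9]
grip_width: -0.0002
gripper_force: 0.0
```

Request:
send_rows(deltas=[{"dx":0.8,"dy":0,"dz":0,"rx":0,"ry":0,"rz":0},{"dx":1.6,"dy":0,"dz":0,"rx":0,"ry":0,"rz":0},{"dx":2.2,"dy":0,"dz":0,"rx":0,"ry":0,"rz":0}])

```text
clock: 17.72
tcp_pos: [0.6064, 0.0609, 0.0247]
orientation: [0.08, -3.139, -0.0]
contact_force: [-2.7, 0.3, 1.2]
grip_width: -0.0001
gripper_force: 1.5
```

Request:
send_rows(deltas=[{"dx":0.7,"dy":0,"dz":0,"rx":0,"ry":0,"rz":0},{"dx":1.4,"dy":0,"dz":0,"rx":0,"ry":0,"rz":0},{"dx":1.4,"dy":0,"dz":0,"rx":0,"ry":0,"rz":0}])

```text
clock: 17.97
tcp_pos: [0.6064, 0.0609, 0.0244]
orientation: [0.081, -3.136, 0.0]
contact_force: [-5.3, -0.3, 4.8]
grip_width: -0.0003
gripper_force: 3.0
```

Request:
send_rows(deltas=[{"dx":0.5,"dy":0,"dz":0.3,"rx":0,"ry":0,"rz":0},{"dx":1,"dy":0,"dz":0.6,"rx":0,"ry":0,"rz":0},{"dx":1,"dy":0,"dz":0.6,"rx":0,"ry":0,"rz":0},{"dx":1,"dy":0,"dz":0.6,"rx":0,"ry":0,"rz":0}])

```text
clock: 18.3
tcp_pos: [0.6064, 0.0609, 0.0244]
orientation: [0.081, -3.134, 0.0]
contact_force: [-7.3, -0.1, 2.4]
grip_width: -0.0004
gripper_force: 3.4
```

Request:
send_rows(deltas=[{"dx":0.4,"dy":0,"dz":0.2,"rx":0,"ry":0,"rz":0},{"dx":0.8,"dy":0,"dz":0.4,"rx":0,"ry":0,"rz":0},{"dx":0.8,"dy":0,"dz":0.4,"rx":0,"ry":0,"rz":0},{"dx":0.8,"dy":0,"dz":0.4,"rx":0,"ry":0,"rz":0},{"dx":0.8,"dy":0,"dz":0.4,"rx":0,"ry":0,"rz":0}])

```text
clock: 18.72
tcp_pos: [0.6065, 0.0609, 0.0245]
orientation: [0.081, -3.133, 0.0]
contact_force: [-7.0, 0.0, 0.8]
grip_width: 0.0003
gripper_force: 3.9
```

Request:
send_rows(deltas=[{"dx":0,"dy":0,"dz":0,"rx":0,"ry":0,"rz":0},{"dx":0,"dy":0,"dz":0,"rx":0,"ry":0,"rz":0},{"dx":0,"dy":0,"dz":0,"rx":0,"ry":0,"rz":0}])

```text
clock: 18.97
tcp_pos: [0.6065, 0.0609, 0.0245]
orientation: [0.081, -3.133, 0.0]
contact_force: [-7.8, 0.5, 1.1]
grip_width: 0.0004
gripper_force: 3.9
```

```bash
python3 - <<'E'
from h import *
track(90)
E
```

```text
clk 18.9667 tcp board mm [ 0.3 21.7] z 0.0245 F [-7.8  0.5  1.1]
scene px 872 C [61.6 25.1] size [ 99.8 112.1] phi 90.5 a 16.1 gap 1.1 tool b -61.3 n -2.9 corner [115.2  79.5]
side px 519 C [58.3 18.7] size [104.4 102.3] phi 91.8 a 11.1 gap 7.6 tool b -57.9 n 4.8 corner [110.6  74.4]
```

Request:
send_rows(deltas=[{"dx":0.5,"dy":0,"dz":0.2,"rx":0,"ry":0,"rz":0},{"dx":1,"dy":0,"dz":0.4,"rx":0,"ry":0,"rz":0},{"dx":1,"dy":0,"dz":0.4,"rx":0,"ry":0,"rz":0},{"dx":1,"dy":0,"dz":0.4,"rx":0,"ry":0,"rz":0},{"dx":1,"dy":0,"dz":0.4,"rx":0,"ry":0,"rz":0}])

```text
clock: 19.48
tcp_pos: [0.6065, 0.0609, 0.0245]
orientation: [0.081, -3.131, 0.0]
contact_force: [-10.8, -0.1, 1.1]
grip_width: -0.0003
gripper_force: 4.7
```

Request:
send_rows(deltas=[{"dx":0,"dy":0,"dz":0,"rx":0,"ry":0,"rz":0},{"dx":0,"dy":0,"dz":0,"rx":0,"ry":0,"rz":0},{"dx":0,"dy":0,"dz":0,"rx":0,"ry":0,"rz":0}])

```text
clock: 19.73
tcp_pos: [0.6065, 0.0609, 0.0245]
orientation: [0.081, -3.131, 0.001]
contact_force: [-10.4, 0.5, 2.2]
grip_width: -0.0
gripper_force: 4.7
```

Request:
send_rows(deltas=[{"dx":-6,"dy":0,"dz":0,"rx":0,"ry":0,"rz":0},{"dx":-14,"dy":0,"dz":5,"rx":0,"ry":0,"rz":0},{"dx":-20,"dy":0,"dz":45,"rx":0,"ry":0,"rz":0},{"dx":-25,"dy":0,"dz":85,"rx":0,"ry":0,"rz":0},{"dx":-30,"dy":0,"dz":125,"rx":0,"ry":0,"rz":0}])

```text
clock: 20.15
tcp_pos: [0.5808, 0.0607, 0.1528]
orientation: [-0.08, 3.14, -0.0]
contact_force: [0.9, -0.3, 0.2]
grip_width: 0.0
gripper_force: 0.0
```

```bash
python3 - <<'E'
from h import *
a=cam('scene')['frame'][175:260,265:360]; b=cam('side')['frame'][130:215,240:335]
cv2.imwrite('pics/p3.png',cv2.resize(np.hstack([a,b]),None,fx=4.2,fy=6,interpolation=cv2.INTER_CUBIC))
track(90)
E
```

```text
clk 20.25 tcp board mm [-20.8  23.2] z 0.1586 F [ 0.4 -0.7 -0.3]
scene px 871 C [61.8 25.1] size [100.1 112.1] phi 90.5 a 16.3 gap 1.1 tool b -82.6 n -1.2 corner [115.4  79.5]
side px 737 C [59.1 25.3] size [104.5 113.4] phi 90.3 a 13.8 gap 0.8 tool b -79.9 n -1.7 corner [112.8  79.6]
```

View pics/p3.png

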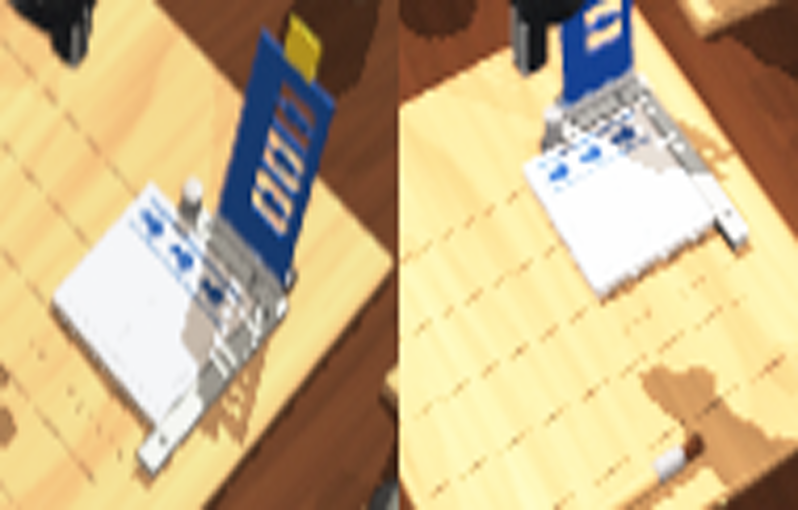

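The tile sits flush in both fences with its border along the side fence. Both leans were held, the last at about 10.5 N. Next I'll go round behind the stencil at hinge-mid x.

Request:
send_rows(deltas=[{"dx":-2,"dy":32,"dz":0,"rx":0,"ry":0,"rz":0},{"dx":-4,"dy":64,"dz":0,"rx":0,"ry":0,"rz":0},{"dx":-6,"dy":96,"dz":0,"rx":0,"ry":0,"rz":0},{"dx":-7,"dy":128,"dz":0,"rx":0,"ry":0,"rz":0},{"dx":-8,"dy":153,"dz":0,"rx":0,"ry":0,"rz":0}])

```text
clock: 20.77
tcp_pos: [0.572, 0.2168, 0.1498]
orientation: [0.084, -3.139, -0.0]
contact_force: [-0.0, 1.1, 0.3]
grip_width: -0.0003
gripper_force: 0.0
```

Request:
send_rows(deltas=[{"dx":30,"dy":2,"dz":0,"rx":0,"ry":0,"rz":0},{"dx":60,"dy":4,"dz":0,"rx":0,"ry":0,"rz":0},{"dx":90,"dy":5,"dz":0,"rx":0,"ry":0,"rz":0},{"dx":115,"dy":5,"dz":0,"rx":0,"ry":0,"rz":0},{"dx":115,"dy":5,"dz":0,"rx":0,"ry":0,"rz":0}])

```text
clock: 21.18
tcp_pos: [0.6918, 0.2176, 0.1493]
orientation: [-0.077, 3.139, -0.003]
contact_force: [-0.7, -0.7, 0.6]
grip_width: -0.0001
gripper_force: 0.0
```

```bash
cat >> h.py <<'E'
def sten():
    o=r.get_obs(); print('clk',o['clock'],'tcp board',(tob(o['tcp_pos'])*1e3).round(1),'z',(o['tcp_pos'][2]*1e3).round(1),'F',o['contact_force'].round(1))
    for n in ('scene','side'):
        d=cam(n); hsv=cv2.cvtColor(d['frame'],cv2.COLOR_BGR2HSV); P=cloud(d); b=tob(P)
        k=(hsv[...,0]>100)&(hsv[...,0]<125)&(hsv[...,1]>130)&(b[...,0]>.055)&(b[...,0]<.135)&(b[...,1]>-.06)&(b[...,1]<.16)&(P[...,2]>.026)
        if k.sum()<20: print(n,'few',k.sum()); continue
        th=np.arctan2(P[k][:,2]-.0235,.096-b[k][:,1]); print(n,k.sum(),'theta',np.median(th).round(3))
E
python3 - <<'E'
from h import *
sten()
E
```

```text
clk 21.1833 tcp board [ 94.  173.5] z 149.3 F [-0.7 -0.7  0.6]
scene 410 theta 1.81
side 421 theta 1.819
```

Request:
send_rows(deltas=[{"dx":0.7,"dy":-13,"dz":0,"rx":0,"ry":0,"rz":0},{"dx":1.4,"dy":-26,"dz":0,"rx":0,"ry":0,"rz":0},{"dx":2.1,"dy":-37,"dz":0,"rx":0,"ry":0,"rz":0},{"dx":2.8,"dy":-48,"dz":0,"rx":0,"ry":0,"rz":0},{"dx":3.5,"dy":-58,"dz":0,"rx":0,"ry":0,"rz":0}])

```text
clock: 21.7
tcp_pos: [0.6916, 0.1589, 0.1517]
orientation: [-0.079, 3.14, -0.0]
contact_force: [-0.8, 1.8, 0.8]
grip_width: 0.0001
gripper_force: 0.4
```

Request:
send_rows(deltas=[{"dx":0.5,"dy":-10,"dz":0,"rx":0,"ry":0,"rz":0},{"dx":1,"dy":-20,"dz":0,"rx":0,"ry":0,"rz":0},{"dx":1.6,"dy":-30,"dz":-1,"rx":0,"ry":0,"rz":0},{"dx":2.2,"dy":-40,"dz":-2,"rx":0,"ry":0,"rz":0},{"dx":2.5,"dy":-46,"dz":-3,"rx":0,"ry":0,"rz":0}])

```text
clock: 22.12
tcp_pos: [0.6944, 0.1129, 0.1481]
orientation: [-0.079, 3.141, -0.001]
contact_force: [-0.6, 1.0, -1.3]
grip_width: -0.0003
gripper_force: 0.4
```

```bash
python3 - <<'E'
from h import *
sten()
E
```

```text
clk 22.1167 tcp board [90.9 68.9] z 148.1 F [-0.6  1.  -1.3]
scene 159 theta 1.229
side 235 theta 1.237
```

Request:
send_rows(deltas=[{"dx":0.8,"dy":-11,"dz":-3.5,"rx":0,"ry":0,"rz":0},{"dx":1.5,"dy":-21,"dz":-6.5,"rx":0,"ry":0,"rz":0},{"dx":2.5,"dy":-32,"dz":-10,"rx":0,"ry":0,"rz":0},{"dx":3.5,"dy":-42,"dz":-14.5,"rx":0,"ry":0,"rz":0},{"dx":4,"dy":-52,"dz":-20,"rx":0,"ry":0,"rz":0}])

```text
clock: 22.63
tcp_pos: [0.6985, 0.0614, 0.1279]
orientation: [-0.08, 3.14, -0.0]
contact_force: [-0.4, 0.3, 0.6]
grip_width: -0.0
gripper_force: 0.3
```

Request:
send_rows(deltas=[{"dx":0.5,"dy":-10,"dz":-6.5,"rx":0,"ry":0,"rz":0},{"dx":1,"dy":-19,"dz":-14,"rx":0,"ry":0,"rz":0},{"dx":1.5,"dy":-27,"dz":-23,"rx":0,"ry":0,"rz":0},{"dx":1.8,"dy":-34,"dz":-33,"rx":0,"ry":0,"rz":0},{"dx":2.1,"dy":-39.5,"dz":-43.5,"rx":0,"ry":0,"rz":0}])

```text
clock: 23.05
tcp_pos: [0.7003, 0.0223, 0.0836]
orientation: [0.08, -3.14, 0.0]
contact_force: [-0.7, -0.1, 0.6]
grip_width: 0.0004
gripper_force: 0.3
```

```bash
python3 - <<'E'
from h import *
sten()
E
```

```text
clk 23.05 tcp board [ 92.  -21.9] z 83.6 F [-0.7 -0.1  0.6]
scene 302 theta 0.402
side 260 theta 0.394
```

Request:
send_rows(deltas=[{"dx":0.2,"dy":-4,"dz":-11,"rx":0,"ry":0,"rz":0},{"dx":0.3,"dy":-7,"dz":-22,"rx":0,"ry":0,"rz":0},{"dx":0.5,"dy":-9,"dz":-32,"rx":0,"ry":0,"rz":0},{"dx":0.5,"dy":-10,"dz":-39,"rx":0,"ry":0,"rz":0},{"dx":0.5,"dy":-10,"dz":-44,"rx":0,"ry":0,"rz":0}])

```text
clock: 23.57
tcp_pos: [0.7002, 0.0131, 0.0392]
orientation: [0.08, -3.139, 0.001]
contact_force: [0.5, -0.1, 0.8]
grip_width: 0.0001
gripper_force: 0.2
```

Request:
send_rows(deltas=[{"dx":0,"dy":0,"dz":-1,"rx":0,"ry":0,"rz":0},{"dx":0,"dy":0,"dz":-2,"rx":0,"ry":0,"rz":0},{"dx":0,"dy":0,"dz":-3,"rx":0,"ry":0,"rz":0}])

```text
clock: 23.82
tcp_pos: [0.7011, 0.0137, 0.0379]
orientation: [-0.081, 3.14, 0.0]
contact_force: [-0.1, 0.1, 0.9]
grip_width: -0.0
gripper_force: 0.2
```

```bash
sed -i 's/P\[...,2\]>.026)/P[...,2]>.02)/' h.py; python3 - <<'E'
from h import *
sten()
E
```

```text
clk 23.8167 tcp board [ 92.3 -30.5] z 37.9 F [-0.1  0.1  0.9]
scene 324 theta 0.054
side 329 theta 0.065
```

Request:
send_rows(deltas=[{"dx":0,"dy":0,"dz":-0.8,"rx":0,"ry":0,"rz":0},{"dx":0,"dy":0,"dz":-1.6,"rx":0,"ry":0,"rz":0},{"dx":0,"dy":0,"dz":-1.6,"rx":0,"ry":0,"rz":0}])

```text
clock: 24.17
tcp_pos: [0.7013, 0.0136, 0.0375]
orientation: [-0.081, 3.14, 0.001]
contact_force: [-3.0, 1.0, 7.9]
grip_width: 0.0001
gripper_force: 3.6
```

Fully down: the stop is felt at exactly the expected height. Hold briefly, then lift clear.

Request:
send_rows(deltas=[{"dx":0,"dy":0,"dz":0,"rx":0,"ry":0,"rz":0},{"dx":0,"dy":0,"dz":0,"rx":0,"ry":0,"rz":0},{"dx":0,"dy":0,"dz":0,"rx":0,"ry":0,"rz":0}])

```text
clock: 24.42
tcp_pos: [0.7013, 0.0136, 0.0375]
orientation: [-0.081, 3.14, 0.001]
contact_force: [-2.3, -0.3, 7.3]
grip_width: -0.0002
gripper_force: 3.6
```

Request:
send_rows(deltas=[{"dx":0,"dy":0,"dz":10,"rx":0,"ry":0,"rz":0},{"dx":0,"dy":0,"dz":40,"rx":0,"ry":0,"rz":0},{"dx":-30,"dy":0,"dz":80,"rx":0,"ry":0,"rz":0},{"dx":-65,"dy":0,"dz":100,"rx":0,"ry":0,"rz":0},{"dx":-100,"dy":0,"dz":110,"rx":0,"ry":0,"rz":0}])

```text
clock: 24.83
tcp_pos: [0.6035, 0.0134, 0.1495]
orientation: [-0.08, 3.134, 0.001]
contact_force: [1.0, 0.6, 1.1]
grip_width: -0.0001
gripper_force: 0.0
```

Request:
send_rows(deltas=[{"dx":-40,"dy":0,"dz":0,"rx":0,"ry":0,"rz":0},{"dx":-80,"dy":0,"dz":0,"rx":0,"ry":0,"rz":0},{"dx":-80,"dy":0,"dz":0,"rx":0,"ry":0,"rz":0}])

```text
clock: 25.08
tcp_pos: [0.5115, 0.0124, 0.1446]
orientation: [0.079, -3.13, -0.0]
contact_force: [-0.6, -0.7, -1.0]
grip_width: -0.0
gripper_force: 0.0
```

```bash
python3 - <<'E'
from h import *
sten()
a=cam('scene')['frame'][160:270,255:375]; b=cam('side')['frame'][120:230,225:345]
cv2.imwrite('pics/p4.png',cv2.resize(np.hstack([a,b]),None,fx=3.3,fy=4.5,interpolation=cv2.INTER_CUBIC))
E
```

```text
clk 25.0833 tcp board [-97.1 -21.5] z 144.6 F [-0.6 -0.7 -1. ]
scene 518 theta 0.038
side 413 theta 0.054
```

View pics/p4.png

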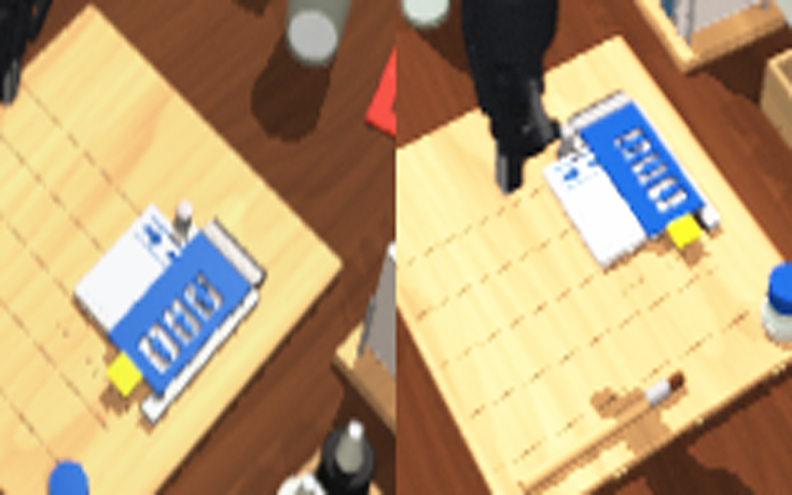

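The stencil lies flat over the tile, which sits in the corner with its border along the side fence. The arm is clear, so I'm handing in.

```bash
python3 -c "
from bench import r
print(r.hand_in())"
```

```text
the job is handed in; nothing more can be done
None
```

I handed the job in at about 25 s: the tile swung a quarter turn round the post and looks flush in the fence corner, I leaned on it at about 10.5 N for over 0.3 s, and the stencil is folded flat over it; the hand-in returned no verdict, and the highest force read while pushing was about 16 N horizontally (19 N with its upward part), close to the 20 N limit.

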